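# Screw the test housing's cover down to snug

## Robot

A 6-joint arm with a two-finger parallel gripper is mounted at the origin on the work surface. World frame = base frame: x ahead of the robot, y to its left, z up, the work surface at z = 0. Lengths are in m, angles in degrees, forces in N, time in s.
With the tool pointing down it reaches from about 0.375 to 0.9 m from the base axis. Payload 3.1 kg.
Tool frame: the origin (TCP) lies at the very end of the fingers, on their centre line; the grasp point (between the pads) lies 19 mm behind it; x points along the fingers, z is the direction in which the jaws open and shut, and the axes are right-handed (so a half turn about x gives the same grasp; the last joint's range is limited). The gripper opens to 87 mm and grips with 3 to 60 N. Pads are 19 mm wide; open, the fingers measure 117 mm over their backs; the gripper's body (75 mm by 190 mm) begins 51 mm behind the grasp point.
Start: joints at [59.158, 30.224, 82.088, -0, 67.689, -10.227], TCP at [0.22, 0.585, 0.223] pointing down, gripper open.
Joint ranges: [-176.69, 176.69], [-43.24, 126.21], [12.49, 139.97], [-82, 262], [0, 151.66], [-163.58, 163.58]. Speed limits (degrees/s): [159.86, 159.86, 180, 180, 180, 180].

## Interface

Orientations are given as [roll, pitch, yaw] about the fixed x, y, z axes, in that order (R = Rz(yaw) Ry(pitch) Rx(roll)).
In Python, from cell import move_to, servo_line, set_joints, move_gripper, dwell, ik, get_obs, camera, IKError, sign_off, outline_of gives the robot as it stands. Calls block until the motion is done:
- move_to(position, orientation): joint-space move of the TCP to a pose.
- servo_line(position, rotation=None, speed=0.15, contact_N=None): straight line of the TCP; rotation=None keeps the orientation; speed is the mean speed in m/s. With contact_N (N) it stops when the force on the tool has changed by that much, and returns True; else False.
- set_joints(angles): joint-space move.
- move_gripper(opening, force=None): finger opening in m; force is the grip in N (None keeps the last); returns when the fingers have stopped.
- dwell(seconds).
- ik(position, orientation): joint angles nearest the present ones, or None.
- get_obs(): the state.
- camera(name): name is "scene" or "top"; returns a dict with "color" (420x560x3 uint8, blue, green, red), "vfov" (degrees; the focal length in pixels is half the picture's height over the tangent of half this angle, whatever the lens; pixels are square), "cx", "cy" (the principal point, pixels), "R" (3x3) and "t" (3): a world point X has camera coordinates R X + t. Camera axes: x right, y down, z forward; pixel columns grow to the right and rows downward; lengths in m; the calibration is good to about 2 mm. A picture is of the moment at which its call begins. There is no depth.
A pose or a line that the arm cannot do raises IKError and nothing moves.
- sign_off(): hands the job in, once; it reports no verdict.
Trained networks look in the newest picture that a camera, given by its name, has taken for a name from the list of things; names that differ only in an ending like _2 or _b are one class to them, and where a whole thing is asked for, a point or a joint stands for the part that bears it (a point fixed in the world has none). Each returns a list of dicts, best first, with "conf" (0 to 1); they miss things now and then, are a little off and sometimes report something else, mostly with a low value. They report only what shows in the picture. A call takes as long as a camera call.
- outline_of(thing, camera): "region" (420x560 bool, what is visible of it) and "bbox" ([centre column, centre row, width, height] in pixels, round what is visible of it).
The state is a dict: "t": time; "joint_positions": joint angles; "dq": joint speeds; "joint_torque": joint torques, N m; "tool_pos": TCP position; "ee_rot": TCP orientation; "ft_force": force on the tool from outside, world axes, zero at the start; "torque": the same for the moment, N m; "gripper_width": finger opening in m.
Only numpy, scipy, OpenCV 4.12 (cv2) and the standard library are available. Lean on these libraries where they do the work, as an engineer would, in place of code of your own. Each camera call takes 0.05 s, during which the arm holds its last target. There are 200 camera calls.

## Task

On the steel fixture plate stands the large round aluminium junction housing, its screw cover still loose. Turn the cover clockwise (seen from above) by its crossbar until it is snug on the gasket, with the dial's pointer standing between the two heavy ticks (roughly 0.9 N m on the bar); hold it there a moment, stop short of the second tick, then let go of the cover and leave it tight, disturbing nothing else on the bench.

Things in the scene. Friction and masses are not known exactly. Their poses are not given: they have to be found in the camera images.
- bar_mid (a point): Middle of the cover's crossbar, on the cover's fixed upright turning axis, halfway up the bar. The bar is a straight rib on the cover, 180 mm long, 16 mm wide, 30 mm high: its top is 15 mm above this point, its underside and the cover's top face 15 mm below. x axis along the bar, z up.
- bar_end (a point): The crossbar's end at +x, 90 mm from the axis, halfway up the bar. Both ends alike stand 30 mm out past the cover's disc, free to be pushed sideways. The whole job is a clockwise turn of about 1.1 to 1.8 rad.
- cover_top (a point): Centre of the cover's top face, under the bar. The cover is an aluminium disc 120 mm across, 22 mm thick, on a round housing. It sinks 3 mm per rad of clockwise turn. It runs free at 0.15 N m until it lands; from there torque climbs from 0.2 N m by 2.5 N m per rad: about 0.63 N m when snug (first tick), 1.3 at the second tick, 0.28 rad on. Let go, it springs back 0.05 to 0.35 rad and stays tight.
- pointer (a joint): Pointer of the gasket-load dial, rad, growing clockwise seen from above: 0 while the cover runs free, 1.0 at the first heavy tick (snug), 2.7 at the second (overtightened). It climbs 6 rad per rad of turn once the cover has landed and falls back to about 0.5 when the cover is let go. Behind glass: only turning the cover moves it.
- dial (a point): Centre of the dial's white face, 70 mm across, facing up 40 mm above the bench (rim top 50 mm), 125 mm from the cover's axis on the side away from the robot. The pointer at 0 points along this point's +y, at 1.57 rad along +x. Dial and housing stand on one plate, 300 x 150 x 12 mm, fixed to the bench.
- meter: Bystander: yellow multimeter lying flat, 75 x 150 x 45 mm high, loose; origin at the centre of its underside. Leave alone.
- driver: Bystander: screwdriver 200 mm long lying along its x axis beside the plate, loose. Leave alone.
- small_housing: Bystander: smaller round aluminium housing, 82 mm across and 76 mm high, loose; origin at the centre of its underside. Leave alone.
- spanner: Bystander: steel spanner 180 mm long lying along its x axis, loose. Leave alone.

How it is judged:
By the outcome, as a careful person would: the job done as asked, in the order asked, and still so for the second after the job is handed in, with the robot touching nothing.
It also fails if it takes over 51 s, if anything falls off the work surface, if the arm or the gripper's body presses on something with over 40 N, if the wrist force passes 120 N, or if a joint passes its speed limit or range.

## Working session

There is one attempt and no reset: what is moved stays moved. The work goes in short steps, each a Python script; the robot and the scene stay as the last script left them, time stands still between calls to the robot, and variables do not carry over. Pictures are saved under pics/ and viewed, about 8 in all and at most 12, crops included, and the job is handed in when it is done.

```bash
mkdir -p pics; ls; python3 - <<'E'
from cell import *
import cv2,numpy as np
for n in("scene","top"):
    c=camera(n); cv2.imwrite(f"pics/{n}0.png",c["color"])
    print(n,c["vfov"],c["cx"],c["cy"],np.round(c["R"],4).tolist(),np.round(c["t"],4).tolist())
    for th in("bar_mid","bar_end","cover_top","pointer","dial","meter","driver","small_housing","spanner"):
        r=outline_of(th,n)
        print(th,[(round(d["conf"],2),np.round(d["bbox"]).tolist(),int(d["region"].sum())) for d in r[:2]])
print(get_obs())
E
```

```text
pics
scene 45.407004793019354 282.42544383150533 203.4966664136979 [[0.4438, 0.896, 0.0139], [0.7154, -0.3449, -0.6077], [-0.5397, 0.2797, -0.794]] [-0.2633, -0.2683, 1.5346]
bar_mid [(0.94, [256.0, 245.0, 61.0, 63.0], 2433)]
bar_end [(0.93, [256.0, 246.0, 54.0, 59.0], 2340)]
cover_top [(0.74, [256.0, 246.0, 55.0, 62.0], 2274)]
pointer []
dial [(0.97, [259.0, 280.0, 74.0, 138.0], 7915)]
meter [(0.9, [330.0, 268.0, 68.0, 43.0], 2013), (0.44, [256.0, 244.0, 57.0, 64.0], 2432)]
driver [(0.8, [210.0, 276.0, 18.0, 73.0], 478)]
small_housing [(0.92, [170.0, 279.0, 44.0, 41.0], 1342)]
spanner [(0.63, [340.0, 151.0, 37.0, 44.0], 407)]
top 55.70036981201096 274.5315211637404 211.2324098416246 [[0.0005, -0.9995, 0.0329], [-0.9834, -0.0065, -0.1812], [0.1813, -0.0323, -0.9829]] [0.0485, 0.5184, 0.8779]
bar_mid [(0.64, [322.0, 183.0, 52.0, 85.0], 2576), (0.6, [359.0, 213.0, 20.0, 71.0], 543)]
bar_end []
cover_top [(0.76, [324.0, 182.0, 54.0, 78.0], 2515)]
pointer [(0.28, [154.0, 309.0, 14.0, 82.0], 650)]
dial [(0.67, [323.0, 180.0, 92.0, 131.0], 7259)]
meter [(0.95, [258.0, 162.0, 65.0, 49.0], 1
[... 155 characters left out ...]
anner [(0.88, [157.0, 306.0, 18.0, 80.0], 734)]
{'t': 1.0, 'joint_positions': array([ 5.91606956e+01,  3.02207987e+01,  8.20874075e+01,  1.72589990e-04,
        6.76908858e+01, -1.02290793e+01]), 'dq': array([-0.01993796, -0.0304742 ,  0.056962  ,  0.04193789, -0.03422555,
        0.05909697]), 'joint_torque': array([-7.85768975e-05, -4.40022326e+01, -1.76987869e+01,  6.33339118e-02,
        5.03703102e-02,  1.12638816e-06]), 'tool_pos': array([0.21998153, 0.58497882, 0.22257907]), 'ee_rot': array([-0.25602944, 89.99907802, 69.13367992]), 'ft_force': array([ 0.19493724,  0.26868605, -0.28684306]), 'torque': array([-0.02371719, -0.00586059, -0.06811256]), 'gripper_width': 0.08700660408058654}
```

```bash
python3 - <<'E'
import cv2
a=cv2.imread("pics/scene0.png");b=cv2.imread("pics/top0.png")
# scene crop cols 130-400 rows 130-360 ; top crop 230-430 x100-270
cv2.imwrite("pics/s1.png",cv2.resize(a[190:360,150:370],None,fx=3.5,fy=3.5,interpolation=2))
cv2.imwrite("pics/t1.png",cv2.resize(b[100:260,230:430],None,fx=3.7,fy=3.7,interpolation=2))
E
```

```text
(no output)
```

View pics/s1.png

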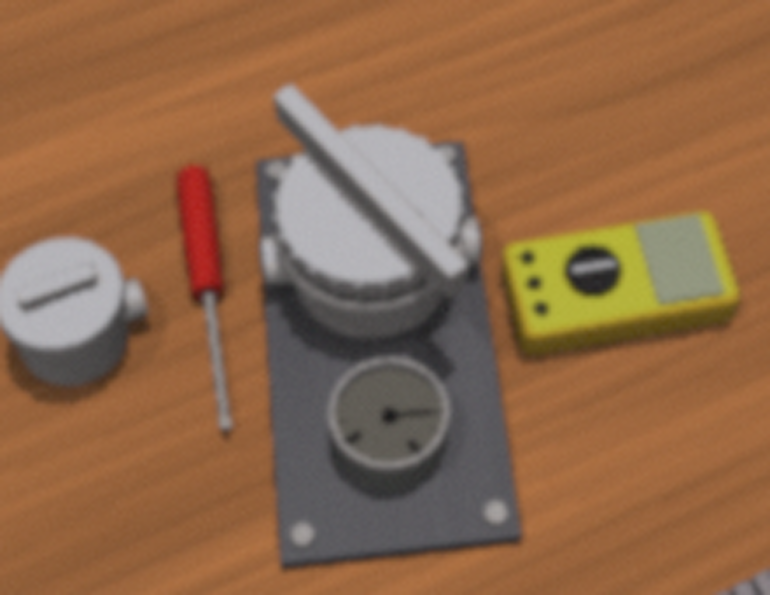

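View pics/t1.png

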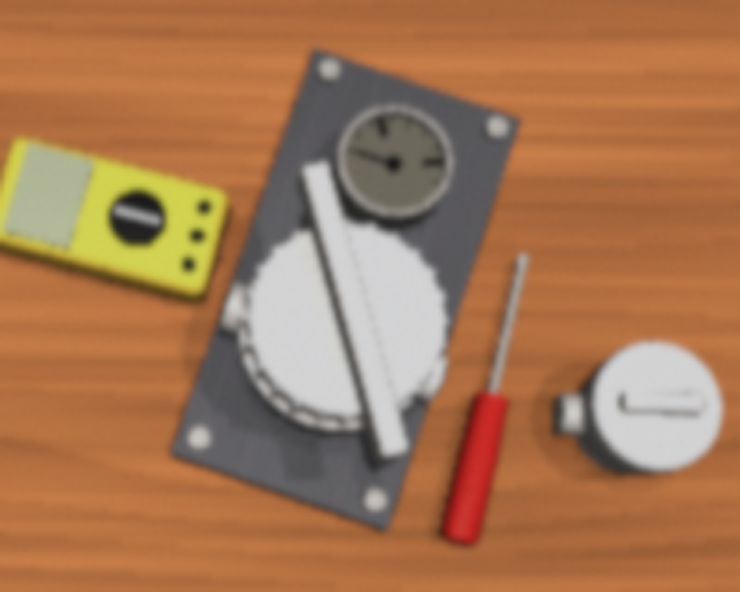

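View pics/scene0.png

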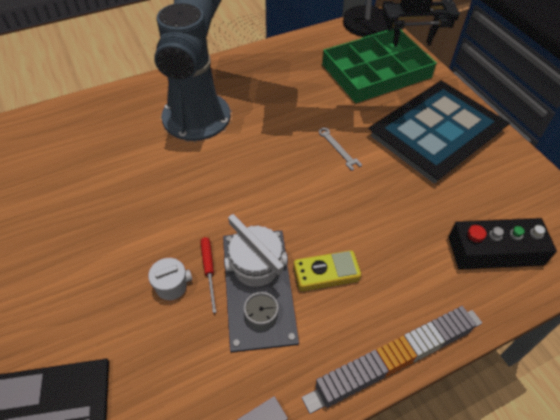

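```bash
cat > h.py <<'E'
from cell import *
import cv2,numpy as np
def K(c):
    f=c["color"].shape[0]/2/np.tan(np.radians(c["vfov"])/2)
    return np.array([[f,0,c["cx"]],[0,f,c["cy"]],[0,0,1]])
def P(c): return K(c)@np.c_[c["R"],c["t"]]
def tri(a,b,p,q):
    X=cv2.triangulatePoints(P(a),P(b),np.array(p,float).reshape(2,1),np.array(q,float).reshape(2,1))[:,0]
    return X[:3]/X[3]
def proj(c,X):
    v=P(c)@np.r_[X,1]; return v[:2]/v[2]
def onz(c,p,z):
    d=c["R"].T@np.linalg.inv(K(c))@np.r_[p,1]; o=-c["R"].T@c["t"]
    return o+d*(z-o[2])/d[2]
E
python3 - <<'E'
from h import *
s=camera("scene");t=camera("top")
S=lambda u,v:(150+u/3.5,190+v/3.5)
T=lambda u,v:(230+u/3.7,100+v/3.7)
near=tri(s,t,S(286,94),T(393,448)); far=tri(s,t,S(453,272),T(316,169))
d=tri(s,t,S(390,415),T(394,163))
print("near",near,"far",far,"len",np.linalg.norm(far-near),"dial",d)
z=(near[2]+far[2])/2
print([ (onz(s,S(286,94),z)+onz(s,S(453,272),z))/2,(onz(t,T(393,448),z)+onz(t,T(316,169),z))/2])
for n,c,o in(("corner",t,T),):
    for p in((320,52),(518,122),(385,528),(173,453)): print("plate",onz(c,o(*p),.012))
m=(near+far)/2
print("mid",m,"dist to dial",np.linalg.norm((d-m)[:2]), "bar yaw",np.degrees(np.arctan2(*(far-near)[1::-1])),"dial dir",np.degrees(np.arctan2(*(d-m)[1::-1])))
for p in((158,160),(65,310)): pass
print("driver",onz(t,T(462,540),.01),onz(t,T(487,395),.01),onz(t,T(522,256),.005))
print("meter",[onz(t,T(*p),.045) for p in((20,140),(228,190),(200,295))])
print("small",onz(t,T(655,407),.076),onz(t,T(572,412),.05))
E
```

```text
near [ 0.48397975 -0.0783652   0.12226231] far [ 0.65210589 -0.03791494  0.12128659] len 0.17292649576624636 dial [ 0.68607722 -0.0989747   0.04247587]
[array([ 0.56803574, -0.05811609,  0.12177445]), array([ 0.56796628, -0.05821792,  0.12177445])]
plate [ 0.77604164 -0.05723512  0.012     ]
plate [ 0.7272064  -0.19205467  0.012     ]
plate [ 0.44898275 -0.09329169  0.012     ]
plate [0.4972516  0.04380727 0.012     ]
mid [ 0.56804282 -0.05814007  0.12177445] dist to dial 0.12489829976751451 bar yaw 13.527950436549217 dial dir -19.08333298913237
driver [ 0.44159467 -0.14361234  0.01      ] [ 0.53745806 -0.16372362  0.01      ] [ 0.63439351 -0.1926511   0.005     ]
meter [array([0.69726873, 0.14444403, 0.045     ]), array([0.66489499, 0.00928749, 0.045     ]), array([0.59444033, 0.02774549, 0.045     ])]
small [ 0.51760725 -0.25061968  0.076     ] [ 0.51897496 -0.20712296  0.05      ]
```

```bash
cat >> h.py <<'E'
AX=np.array([.568,-.058]); DIAL=np.array([.6861,-.099,.04]); R=.070
def pos(phi,z): return [AX[0]+R*np.cos(phi),AX[1]+R*np.sin(phi),z]
def rot(phi): return [0,90,np.degrees(phi)-90]
def moment():
    o=get_obs(); r=o["tool_pos"][:2]-AX; F=o["ft_force"]; return r[0]*F[1]-r[1]*F[0]+o["torque"][2],F
def pointer(n,save=None):
    c=camera(n); g=cv2.cvtColor(c["color"],cv2.COLOR_BGR2GRAY).astype(np.float32)
    a=np.radians(np.arange(0,360,2)); out=[]
    for lo,hi in((.007,.018),(.025,.030)):
        pts=np.array([[proj(c,DIAL+[r*np.cos(np.radians(71)-x),r*np.sin(np.radians(71)-x),0]) for x in a] for r in np.linspace(lo,hi,6)],np.float32)
        out.append(cv2.remap(g,pts[...,0].copy(),pts[...,1].copy(),cv2.INTER_LINEAR).mean(0))
    w=np.clip(np.median(out[0])-out[0]-.4*(np.median(out[0])-out[0].min()),0,None)
    if save: cv2.imwrite(save,c["color"])
    return np.angle((w*np.exp(1j*a)).sum()),a[np.argsort(out[1])[:10]].round(2)
E
python3 - <<'E'
from h import *
print(pointer("scene"),pointer("top"))
phi=np.radians(193.5)
move_gripper(.05,30)
move_to(pos(phi,.2),rot(phi)); print(get_obs()["t"],get_obs()["tool_pos"],get_obs()["joint_positions"],moment())
pointer("top","pics/t2.png");pointer("scene","pics/s2.png")
a=cv2.imread("pics/t2.png")[80:280,200:460];b=cv2.imread("pics/s2.png")[170:370,130:390]
cv2.imwrite("pics/two.png",cv2.resize(np.vstack([a,b]),None,fx=1.5,fy=1.5))
E
```

```text
(np.float64(-0.14512054524572696), array([2.76, 2.72, 2.79, 2.69, 2.65, 2.83, 1.01, 2.86, 2.62, 1.05])) (np.float64(0.06332877643469327), array([1.01, 0.98, 2.69, 0.94, 2.72, 1.05, 2.76, 2.65, 0.91, 2.79]))
4.6417 [ 0.50003393 -0.07376329  0.20003271] [-2.10833992e+01  2.28630344e+01  1.00456873e+02  1.12300739e-02
  5.66790756e+01 -1.24634821e+02] (np.float64(0.02243558786021692), array([ 0.74738766, -0.65920008,  0.11696436]))
```

View pics/two.png

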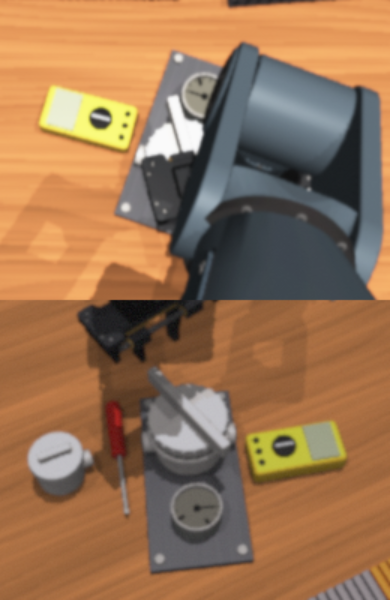

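The views show the gripper over the bar's near end (scene, about (150,365) in the lower half). The dial is clear in the scene camera, and the detected ticks match 1.0 and 2.7. Next I descend, grip and begin the turn.

```bash
cat >> h.py <<'E'
def arc(p0,p1,z0,speed=.06,step=np.radians(5)):
    """follow the bar's arc from p0 to p1 (clockwise = falling), sinking 3 mm/rad"""
    n=max(1,int(np.ceil(abs(p1-p0)/step)))
    for p in np.linspace(p0,p1,n+1)[1:]:
        servo_line(pos(p,z0-.003*(p0-p)),rot(p),speed=speed)
E
python3 - <<'E'
from h import *
phi=np.radians(193.5)
print(ik(pos(phi-1.8,.09),rot(phi-1.8)))
hit=servo_line(pos(phi,.097),speed=.06,contact_N=6); print(hit,get_obs()["tool_pos"])
if not hit:
    move_gripper(0,25); print(get_obs()["gripper_width"],moment())
    arc(phi,phi-.4,.097); print(get_obs()["t"],moment(),pointer("scene"),get_obs()["gripper_width"])
    pointer("scene","pics/s3.png")
    cv2.imwrite("pics/s3c.png",cv2.resize(cv2.imread("pics/s3.png")[170:350,150:370],None,fx=2.5,fy=2.5))
E
```

```text
[-1.00647836e+01  3.64834521e+01  9.67702893e+01 -2.54444375e-14
  4.67462586e+01 -1.04323804e+01]
False [ 0.5001729  -0.07442798  0.09732074]
0.015649595274132858 (np.float64(0.1215014872488472), array([0.02038647, 0.23007954, 0.29671374]))
8.5417 (np.float64(-0.15259652425080983), array([-1.14655159,  1.53706063,  0.64851058])) (np.float64(-0.13767018200372166), array([2.76, 2.72, 2.69, 2.79, 2.65, 2.83, 2.62, 1.01, 2.86, 1.05])) 0.016031199685083916
```

View pics/s3c.png

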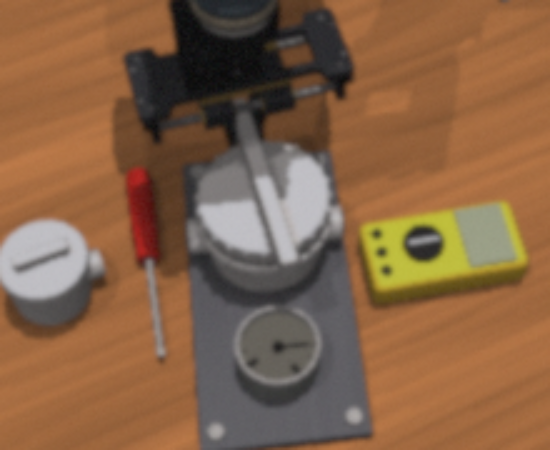

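```bash
python3 - <<'E'
from h import *
p0=np.radians(193.5); a=.4; z=lambda a:.097-.003*a
arc(p0-.4,p0-.95,z(.4)); a=.95
while a<1.75:
    print(round(a,2),round(moment()[0],3),moment()[1].round(1),round(pointer("scene")[0],2),round(get_obs()["t"],1))
    if pointer("scene")[0]>.7: break
    b=a+.06; arc(p0-a,p0-b,z(a),.04); a=b
pointer("scene","pics/s4.png")
cv2.imwrite("pics/s4c.png",cv2.resize(cv2.imread("pics/s4.png")[230:350,190:350],None,fx=4,fy=4,interpolation=2))
E
```

```text
0.95 -0.138 [-3.6  1.2  2.2] -0.15 10.4
1.01 -0.173 [-3.6  1.2  2.1] -0.15 10.8
1.07 -0.23 [-3.   1.6  1.2] -0.14 11.2
1.13 -0.044 [-4.4  0.4  1.4] -0.11 11.5
1.19 0.069 [-4.7 -0.1  2.2] 0.24 11.9
1.25 0.212 [-5.5  0.1  3.1] 0.6 12.2
1.31 0.28 [-5.3 -0.5  4.7] 0.96 12.6
```

View pics/s4c.png

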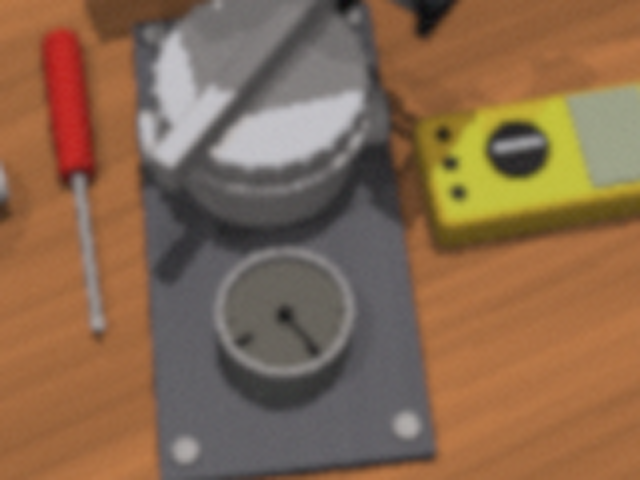

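The pointer lies on the first tick (crop (313,350), reading 0.96) and climbs 6 rad per rad as specified. About 0.14 rad more puts it mid-band.

```bash
python3 - <<'E'
from h import *
p0=np.radians(193.5); a=1.31; z=lambda a:.097-.003*a
while a<1.5 and pointer("scene")[0]<1.6:
    b=a+.035; arc(p0-a,p0-b,z(a),.03); a=b
    print(round(a,3),round(moment()[0],3),moment()[1].round(1),round(pointer("scene")[0],2),round(get_obs()["t"],1))
dwell(1.0); print("held",pointer("scene","pics/s5.png")[0],get_obs()["t"],a)
cv2.imwrite("pics/s5c.png",cv2.resize(cv2.imread("pics/s5.png")[230:350,190:350],None,fx=4,fy=4,interpolation=2))
E
```

```text
1.345 0.503 [-6.  -0.1  5.2] 1.11 13.0
1.38 0.706 [-6.9 -1.1  5.5] 1.32 13.4
1.415 0.725 [-7.2 -0.2  5.3] 1.54 13.7
1.45 0.829 [-6.9 -0.6  6.1] 1.75 14.1
held 1.7475393216732422 15.1917 1.4499999999999997
```

View pics/s5c.png

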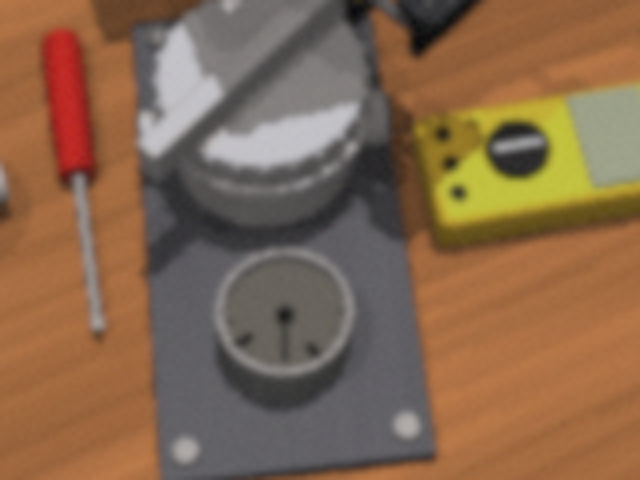

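The pointer stands midway between the ticks (crop (285,345)), held for 1 s at 1.75. I'll open fully, lift and check.

```bash
python3 - <<'E'
from h import *
move_gripper(.087); dwell(.3)
o=get_obs(); p=o["tool_pos"]; print(o["gripper_width"],moment()[1].round(1))
servo_line([p[0],p[1],.22],speed=.12)
servo_line([p[0]-.1,p[1]+.05,.24],speed=.15)
dwell(.5); print(pointer("scene","pics/s6.png")[0],get_obs()["t"],moment()[1].round(1))
cv2.imwrite("pics/s6c.png",cv2.resize(cv2.imread("pics/s6.png")[170:350,150:370],None,fx=3,fy=3,interpolation=2))
E
```

```text
0.08718793273079577 [0.4 0.2 0.1]
0.5239471791721083 19.4833 [ 0.   0.3 -0.5]
```

View pics/s6c.png

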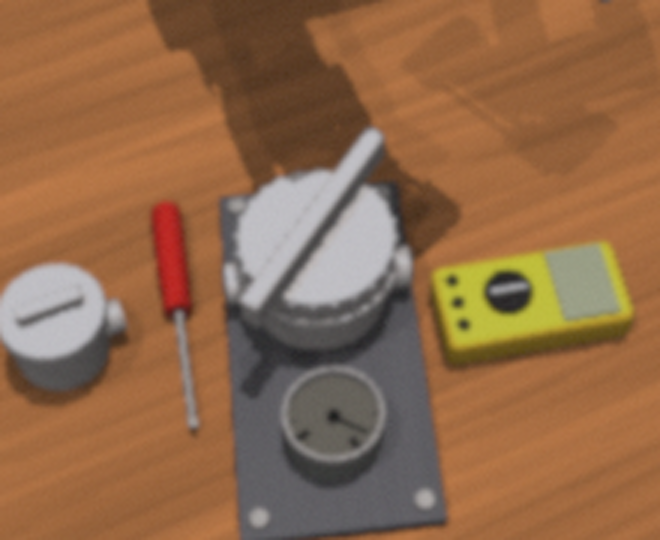

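The cover is released, and the pointer has fallen back to about 0.5 (crop (365,430)) as the task says it should. The bystanders have not moved and the robot is clear.

```bash
python3 -c "
from cell import *
print(sign_off())"
```

```text
the job is handed in; nothing more can be done
None
```

The cover is tight and the job is handed in, at about 19.5 s of the 51 s allowed. I gripped the crossbar's near end and turned it clockwise about 1.45 rad. I held it for about 1 s with the pointer at 1.75, midway between the ticks at 1.0 and 2.7, then let go and backed away.

- **After release:** the pointer fell back to 0.52, the expected value for a tight cover. The wrist force was near zero, so the robot was touching nothing.
- **Bystanders:** the meter, screwdriver and small housing look unmoved in the last picture. The spanner was outside that picture, and the arm's low work stayed well away from it.
- **Disagreements:** the wrist's moment reading at the hold was about 0.83 N m. It carried an offset of roughly -0.15 to -0.2 N m while the cover ran free, so I went by the dial. The dial reading itself was about 0.14 rad low at zero, but it agreed with the picture at the first tick and in the middle of the band.

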